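# Pack the paint jars and tip the hard case shut

## Task

Two of the four paint jars are still standing in the black desk tray: stand them in the two empty cells of the open silver case, one upright in each cell, setting each down rather than dropping it. Then push the case's lid over past its balance point from behind and let its own weight swing it fully shut; do not carry or press it down, and do not touch it once it is falling. Leave the white bottle, the brush pot and the tape roll where they are, and do not tip any jar over.

Things in the scene. Friction and masses are not known exactly. Their poses are not given: they have to be found in the camera images.
- jar_red: paint jar with a red body and a tall black cap. 85 mm high: body 48 mm diameter up to 46 mm, sloping shoulder, smooth cap 36 mm diameter from 54 to 85 mm above its foot (grip there). About 0.1 kg. Origin: centre of its underside, z up. Starts in the tray or in a cell of the case (varies); on the floor of either its origin is at z = 6 mm
- jar_blue: paint jar with a blue body and a tall black cap. 85 mm high: body 48 mm diameter up to 46 mm, sloping shoulder, smooth cap 36 mm diameter from 54 to 85 mm above its foot (grip there). About 0.1 kg. Origin: centre of its underside, z up. Starts in the tray or in a cell of the case (varies); on the floor of either its origin is at z = 6 mm
- jar_yellow: paint jar with a yellow body and a tall black cap. 85 mm high: body 48 mm diameter up to 46 mm, sloping shoulder, smooth cap 36 mm diameter from 54 to 85 mm above its foot (grip there). About 0.1 kg. Origin: centre of its underside, z up. Starts in the tray or in a cell of the case (varies); on the floor of either its origin is at z = 6 mm
- jar_green: paint jar with a green body and a tall black cap. 85 mm high: body 48 mm diameter up to 46 mm, sloping shoulder, smooth cap 36 mm diameter from 54 to 85 mm above its foot (grip there). About 0.1 kg. Origin: centre of its underside, z up. Starts in the tray or in a cell of the case (varies); on the floor of either its origin is at z = 6 mm
- case: base of a silver hard case, fixed to the desk: open box 152 x 152 mm, 55 mm high, outer walls 6 mm, floor 6 mm thick; crossing 4 mm dividers, as high as the walls, make 2 x 2 cells of 68 x 68 mm, centres at x, y = +-36 mm. Origin: centre of its underside, z up. Lid hinged along its +y rim. Stands left or right of the tray, yaw within 0.35 rad
- case_lid (a joint): lid angle: 0 shut, grows as it opens; rests at the start on its stop at 1.9 rad, leaning back to the case's +y side. Hinge: no spring, light damping, hardly any friction. The lid (about 0.45 kg) balances at about 1.15 rad: above that it falls back open, below it falls shut by itself. 4 N at its free edge moves it
- case_lid_hinge (a point): middle of the lid's hinge line, on the case's +y rim 55.5 mm above the desk; its frame turns with the lid: x along the hinge, -y along the lid to its free edge, z the outward normal of its outer face. The lid is a shell 152 x 152 mm, 50 mm deep, walls 4 mm, from z = 0 (open rim) to z = 50 mm (flat outer face)
- lid_edge (a point): middle of the lid's free edge, on the outer face: 152 mm from the hinge line and 50 mm out. With the lid fully open it is about 185 mm above the desk and 95 mm beyond the hinge line on the case's +y side; as the lid is tipped up it rises to about 215 mm before it sinks
- cell0 (a point): point on the floor of one of the four cells of the case, at the cell's centre; the cell is 68 x 68 mm inside. It is either empty (an orange pad on its floor) or already holds a jar
- cell1 (a point): point on the floor of one of the four cells of the case, at the cell's centre; the cell is 68 x 68 mm inside. It is either empty (an orange pad on its floor) or already holds a jar
- cell2 (a point): point on the floor of one of the four cells of the case, at the cell's centre; the cell is 68 x 68 mm inside. It is either empty (an orange pad on its floor) or already holds a jar
- cell3 (a point): point on the floor of one of the four cells of the case, at the cell's centre; the cell is 68 x 68 mm inside. It is either empty (an orange pad on its floor) or already holds a jar
- pad_a: flat orange sticker, 40 mm diameter, of no thickness that matters. One lies on the floor of each of the two cells that are empty at the start. Origin: its centre
- pad_b: flat orange sticker, 40 mm diameter, of no thickness that matters. One lies on the floor of each of the two cells that are empty at the start. Origin: its centre
- tray: black open desk tray, fixed: 230 x 80 mm, 32 mm high, walls and floor 6 mm. Origin: centre of its underside, long axis x. Two jars and the white bottle stand in it in a row about 70 mm apart, in any order
- white_bottle: slim white bottle with a blue cap, 36 mm diameter, 116 mm high, standing in the tray; must not be moved. Origin: centre of its underside
- brush_pot: dark steel pot 72 mm diameter, 90 mm high, with three brushes reaching about 200 mm, on the desk beyond the case and tray; must not be moved. Origin: centre of its underside
- tape_roll: roll of cream tape lying flat, 100 mm diameter, 24 mm high, on the desk beyond the case and tray; must not be moved. Origin: centre of its underside

How it is judged (in metres and radians):
On the way, in this order (a step that is already met when the one before it is completed fails the run):
1. all four jars stand upright on the floor of the case's cells, released, with the lid still open (x of jar_red in the frame of case between -0.07 and 0.07 m and y of jar_red in the frame of case between -0.07 and 0.07 m and z of each of jar_red, jar_blue, jar_yellow, jar_green in the frame of case below 0.012 m and angle between each of jar_red, jar_blue, jar_yellow, jar_green's own z axis and vertical below 0.12 rad and x of jar_blue in the frame of case between -0.07 and 0.07 m and y of jar_blue in the frame of case between -0.07 and 0.07 m and x of jar_yellow in the frame of case between -0.07 and 0.07 m and y of jar_yellow in the frame of case between -0.07 and 0.07 m and x of jar_green in the frame of case between -0.07 and 0.07 m and y of jar_green in the frame of case between -0.07 and 0.07 m and contact force between the fingers and jar_red below 0.1 N and contact force between the fingers and jar_blue below 0.1 N and contact force between the fingers and jar_yellow below 0.1 N and contact force between the fingers and jar_green below 0.1 N and value of joint case_lid above 1.5 rad), for 0.2 s.
2. the lid has been tipped past its balance point and falls (value of joint case_lid below 0.9 rad), for 0.02 s.
At the end, for the whole second after the job is handed in: the lid is shut (within 0.04 rad); each of the four jars stands on the floor of a cell of the case (origin within 12 mm of the case's underside, upright within 0.12 rad), at rest and released; the white bottle, brush pot and tape roll are within 20 mm of where they began (x of jar_red in the frame of case between -0.07 and 0.07 m and y of jar_red in the frame of case between -0.07 and 0.07 m and z of each of jar_red, jar_blue, jar_yellow, jar_green in the frame of case below 0.012 m and angle between each of jar_red, jar_blue, jar_yellow, jar_green's own z axis and vertical below 0.12 rad and x of jar_blue in the frame of case between -0.07 and 0.07 m and y of jar_blue in the frame of case between -0.07 and 0.07 m and x of jar_yellow in the frame of case between -0.07 and 0.07 m and y of jar_yellow in the frame of case between -0.07 and 0.07 m and x of jar_green in the frame of case between -0.07 and 0.07 m and y of jar_green in the frame of case between -0.07 and 0.07 m and contact force between the fingers and jar_red below 0.1 N and contact force between the fingers and jar_blue below 0.1 N and contact force between the fingers and jar_yellow below 0.1 N and contact force between the fingers and jar_green below 0.1 N and value of joint case_lid below 0.04 rad and distance of each of white_bottle, brush_pot, tape_roll from where it was at the start of the episode below 0.02 m and linear speed of each of jar_red, jar_blue, jar_yellow, jar_green below 0.03 m/s); the robot touches nothing.
It fails at once if the robot touches the lid (over 1 N) after it has fallen below 0.6 rad (value of joint case_lid below 0.6 rad and contact force between any of the fingers, the arm and case_lid above 1 N).
It fails at once if a jar is let go in the air, more than about 35 mm above where it should stand ((height (world z) of jar_red above 0.04 m and contact force between the fingers and jar_red below 0.02 N) or (height (world z) of jar_blue above 0.04 m and contact force between the fingers and jar_blue below 0.02 N) or (height (world z) of jar_yellow above 0.04 m and contact force between the fingers and jar_yellow below 0.02 N) or (height (world z) of jar_green above 0.04 m and contact force between the fingers and jar_green below 0.02 N)).
It fails at once if a jar is tipped over (over 0.7 rad) (angle between any of jar_red, jar_blue, jar_yellow, jar_green's own z axis and vertical above 0.7 rad).
It fails at once if the white bottle, brush pot or tape roll is shifted over 20 mm or tipped (distance of any of white_bottle, brush_pot, tape_roll from where it was at the start of the episode above 0.02 m or angle between any of white_bottle, brush_pot, tape_roll's own z axis and vertical above 0.3 rad).
It also fails if it takes over 66 s, if anything falls off the work surface, if the arm or the gripper's body presses on something with over 40 N, if the wrist force passes 120 N, or if a joint passes its speed limit or range.

## Robot

A 6-joint arm with a two-finger parallel gripper is mounted at the origin on the work surface. World frame = base frame: x ahead of the robot, y to its left, z up, the work surface at z = 0. Lengths are in m, angles in degrees, forces in N, time in s.
With the tool pointing down it reaches from about 0.4 to 0.825 m from the base axis. Payload 7 kg.
Tool frame: the origin (TCP) lies midway between the tips of the shut fingers; the grasp point (between the pads) lies 19 mm behind it; z points along the fingers, y is the line along which they close (so a half turn about z gives the same grasp; the last joint's range is limited). The gripper opens to 88 mm and grips with 3 to 60 N. Pads are 19 mm wide; open, the fingers measure 130 mm over their backs; the gripper's body (78 mm by 193 mm) begins 47 mm behind the grasp point.
Start: joints at [-56.545, 20.546, 0.682, 0, -70.136, -16.507], TCP at [0.197, -0.646, 0.227] pointing down, gripper open.
Joint ranges: [-176.03, 176.03], [-82.01, 121.73], [-58.28, 71.71], [-173.87, 95.51], [-174.79, -0.11], [-173.66, 173.66]. Speed limits (degrees/s): [136.94, 136.94, 172.46, 180, 180, 180].

## Interface

Orientations are given as a 3x3 rotation matrix whose columns are the frame's x, y, z axes.
In Python, from rig import robot gives the robot as it stands. Calls block until the motion is done:
- robot.goto(position, orientation): joint-space move of the TCP to a pose.
- robot.servo_line(position, ori=None, speed=0.15): straight line of the TCP; ori=None keeps the orientation; speed is the mean speed in m/s.
- robot.movej(angles): joint-space move.
- robot.move_gripper(opening): opening from 0.0 (shut) to 1.0 (fully open); the grip force is fixed at half the most; returns when the fingers have stopped.
- robot.dwell(seconds).
- robot.ik(position, orientation): joint angles nearest the present ones, or None.
- robot.grab_frame(name): name is "side" or "top" or "wrist"; returns (picture, depth): 384x512x3 uint8, red, green, blue; 384x512 float32, m along the optical axis (not along the pixel's ray), 0 where there is no reading.
- robot.camera_info(name): a dict with "vfov" (degrees; the focal length in pixels is half the picture's height over the tangent of half this angle, whatever the lens; pixels are square), "cx", "cy" (the principal point, pixels), "k1" (the pictures are not rectified: a ray, as slopes to the right and down, at radius r is drawn at 1 + k1 r^2 times it, then the intrinsics apply), "view" (4x4, takes a point from world to camera coordinates); the wrist camera has in their place "T_tool_cam" (4x4, takes a point from camera to tool coordinates, whose origin is the TCP and whose axes are the flange's). Camera axes: x right, y down, z forward; pixel columns grow to the right and rows downward; lengths in m; the calibration is good to about 2 mm. A picture is of the moment at which its call begins: read the wrist's pose just before it. camera_info takes no time and is no camera call.
A pose or a line that the arm cannot do raises robot.Unreachable and nothing moves.
- robot.job_done(): hands the job in; it is judged then, once.
Readings, each from a call of its own:
- robot.read_t(): time.
- robot.read_qpos(): joint angles.
- robot.read_qvel(): joint speeds.
- robot.read_effort(): joint torques, N m.
- robot.read_position(): TCP position.
- robot.read_tcp_rot(): TCP orientation.
- robot.read_force(): force on the tool from outside, world axes, zero at the start.
- robot.read_ft_torque(): the same for the moment, N m.
- robot.read_grip_width(): opening from 0.0 (shut) to 1.0 (fully open).
- robot.read_finger_force(): force on a finger pad.
Only numpy, scipy, OpenCV 4.12 (cv2) and the standard library are available. Lean on these libraries where they do the work, as an engineer would, in place of code of your own. Each camera call takes 0.05 s, during which the arm holds its last target. There are 200 camera calls.

## Working session

There is one attempt and no reset: what is moved stays moved. The work goes in short steps, each a Python script; the robot and the scene stay as the last script left them, time stands still between calls to the robot, and variables do not carry over. Pictures are saved under pics/ and viewed, at most 10 in all, crops included, and the job is handed in when it is done.

```bash
mkdir -p pics; ls; cat > h.py <<'E'
import numpy as np, cv2
from rig import robot
def K(ci):
    f=192/np.tan(np.radians(ci['vfov'])/2); return f,ci['cx'],ci['cy'],ci['k1']
def cloud(name):
    """world xyz per pixel (NaN where no depth)"""
    ci=robot.camera_info(name)
    if 'view' in ci: T=np.linalg.inv(np.array(ci['view']))
    else:
        W=np.eye(4); W[:3,:3]=robot.read_tcp_rot(); W[:3,3]=robot.read_position()
        T=W@np.array(ci['T_tool_cam'])
    img,d=robot.grab_frame(name)
    f,cx,cy,k1=K(ci)
    u,v=np.meshgrid(np.arange(512),np.arange(384))
    xd,yd=(u-cx)/f,(v-cy)/f
    p=cv2.undistortPoints(np.stack([xd,yd],-1).reshape(-1,1,2).astype(np.float64),np.eye(3),np.array([k1,0,0,0.])).reshape(384,512,2)
    P=np.stack([p[...,0]*d,p[...,1]*d,d,np.ones_like(d)],-1)@T.T
    P=P[...,:3]; P[d<=0]=np.nan
    return img,P
E
python3 - <<'E'
from h import *
for n in('top','side'):
    img,P=cloud(n); np.savez(n+'.npz',img=img,P=P); cv2.imwrite(f'pics/{n}0.png',img[...,::-1])
    c=robot.camera_info(n); print(n,np.linalg.inv(np.array(c['view']))[:3,3],{k:c[k] for k in c if k!='view'})
print(robot.camera_info('wrist'),robot.read_tcp_rot(),robot.read_t())
E
```

```text
pics
top [ 0.56585869 -0.02321853  0.7365618 ] {'vfov': 56.49148330160123, 'cx': 257.90843892478506, 'cy': 192.11729616295142, 'k1': -0.08955760334937038}
side [ 0.58061693 -0.53557129  0.67585552] {'vfov': 57.64661000064807, 'cx': 253.5809810270306, 'cy': 192.40620614907033, 'k1': -0.07247733451311342}
{'vfov': 69.1660559203028, 'cx': 254.63920492925678, 'cy': 193.89450566098182, 'k1': 0.010792850131461034, 'T_tool_cam': array([[-6.63508552e-04, -9.63828942e-01, -2.66520788e-01,
         7.14454749e-02],
       [ 9.99999685e-01, -7.55830918e-04,  2.43821024e-04,
        -3.36068001e-06],
       [-4.36446411e-04, -2.66520542e-01,  9.63829140e-01,
        -1.57497732e-01],
       [ 0.00000000e+00,  0.00000000e+00,  0.00000000e+00,
         1.00000000e+00]])} [[-9.56588244e-01 -2.91442262e-01 -5.83217790e-04]
 [-2.91442802e-01  9.56587278e-01  1.36830825e-03]
 [ 1.59115868e-04  1.47888221e-03 -9.99998894e-01]] 0.1
```

View pics/top0.png

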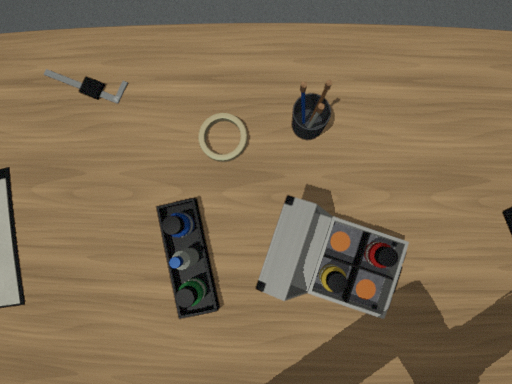

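View pics/side0.png

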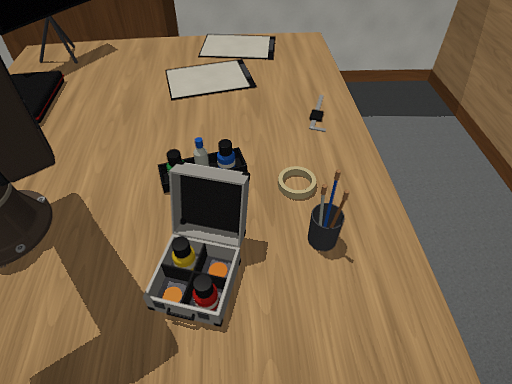

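The top view shows blue at (173,226), white bottle (178,262) and green (187,297) in the tray. Red is at (385,256) and yellow at (333,281), with the pads at (341,241) and (366,289), and the lid leans left towards the tray. Next I'll measure these.

```bash
python3 - <<'E'
from h import *
D=np.load('top.npz'); img,P=D['img'],D['P']
hsv=cv2.cvtColor(img,cv2.COLOR_RGB2HSV)
def blob(u,v,r): 
    m=np.zeros(img.shape[:2],np.uint8); cv2.circle(m,(u,v),r,1,-1); return m>0
# caps: top face z in .084-.097
for n,(u,v) in dict(blue=(173,226),green=(187,297),red=(385,256),yel=(333,281)).items():
    m=blob(u,v,20)&(P[...,2]>.085)&(P[...,2]<.097)&(img.max(-1)<90)
    Q=P[m]; (c,r)=cv2.minEnclosingCircle(Q[:,:2].astype(np.float32)); print(n,m.sum(),Q.mean(0).round(4),np.round(c,4),round(r,4))
for n,(u,v) in dict(padA=(341,241),padB=(366,289)).items():
    m=blob(u,v,16)&(hsv[...,1]>150)&(hsv[...,0]<20)&(img[...,0]>120)
    Q=P[m]; (c,r)=cv2.minEnclosingCircle(Q[:,:2].astype(np.float32)); print(n,m.sum(),Q.mean(0).round(4),np.round(c,4),round(r,4))
# bottle
m=blob(178,261,16)&(P[...,2]>.11)&(P[...,2]<.13);Q=P[m];print('bottle',m.sum(),Q.mean(0).round(4))
# case rim
uu,vv=np.meshgrid(np.arange(512),np.arange(384))
m=(P[...,2]>.052)&(P[...,2]<.059)&(uu>295)&(uu<415)&(vv>205)&(vv<325)
Q=P[m][:,:2]; r=cv2.minAreaRect(Q.astype(np.float32)); print('rim',m.sum(),r)
# lid: points above .065 in the lid region
m=(P[...,2]>.10)&(uu>255)&(uu<320)&(vv>190)&(vv<305)
Q=P[m]; print('lid',m.sum(),Q.min(0),Q.max(0)); 
m2=m&(P[...,2]>.17);r=cv2.minAreaRect(P[m2][:,:2].astype(np.float32));print('lid edge strip',m2.sum(),r,P[m2].max(0))
# tray rim
m=(P[...,2]>.028)&(P[...,2]<.036)&(uu>150)&(uu<222)&(vv>190)&(vv<320)
print('tray',cv2.minAreaRect(P[m][:,:2].astype(np.float32)))
for n,(u,v,r) in dict(pot=(310,117,24),tape=(222,137,30)).items():
    m=blob(u,v,r)&(P[...,2]>.015); Q=P[m];print(n,Q.mean(0),Q.max(0))
E
```

```text
blue 302 [0.5575 0.1668 0.0901] [0.5574 0.1677] 0.0182
green 300 [0.426  0.1377 0.0903] [0.4258 0.1384] 0.0181
red 309 [ 0.5087 -0.2252  0.0903] [ 0.5086 -0.2254] 0.0175
yel 302 [ 0.4625 -0.1352  0.0903] [ 0.4623 -0.1356] 0.0178
padA 284 [nan nan nan] [ 0.5307 -0.1549] 0.0192
padB 288 [nan nan nan] [ 0.4362 -0.2068] 0.0198
bottle 119 [0.4927 0.1489 0.1204]
rim 2471 ((0.48907092213630676, -0.16824322938919067), (0.18377666175365448, 0.1536252349615097), 72.3822021484375)
lid 3372 [ 0.44147079 -0.09901974  0.10085914] [0.6070193  0.00414468 0.20115196]
lid edge strip 3268 ((0.5281801223754883, -0.043000541627407074), (0.05703084543347359, 0.15287697315216064), 72.80574798583984) [0.6070193  0.00414468 0.20115196]
tray ((0.49045467376708984, 0.15241318941116333), (0.2306242138147354, 0.08221203088760376), 13.528261184692383)
pot [ 0.77049603 -0.08561485  0.07510691] [ 0.80723057 -0.05039007  0.19179837]
tape [0.7385217  0.08899912 0.02277121] [0.78847377 0.13754103 0.02664671]
```

```bash
cat >> h.py <<'E'
C=np.array([.4840,-.1807]); yaw=np.radians(-17.5)
cx_=np.array([np.cos(yaw),np.sin(yaw)]); cy_=np.array([-np.sin(yaw),np.cos(yaw)])
def case(x,y,z): return [*(C+x*cx_+y*cy_),z]
def down(a):
    """tool down, closing axis at world angle a (deg)"""
    a=np.radians(a); y=np.array([np.cos(a),np.sin(a),0]); z=np.array([0,0,-1.]); return np.stack([np.cross(y,z),y,z],1)
RT=down(103); RC=down(162.5); HI=.30; ZG=.062
def st(s): print(s,'t',round(robot.read_t(),2),'pos',robot.read_position().round(4) if hasattr(robot.read_position(),'round') else robot.read_position(),'w',round(robot.read_grip_width(),3),'ff',robot.read_finger_force(),'F',np.round(robot.read_force(),1))
def pick(x,y):
    robot.goto([x,y,.19],RT); robot.move_gripper(.65)
    robot.servo_line([x,y,ZG],speed=.12); robot.move_gripper(0.); st('gripped')
    robot.servo_line([x,y,HI],speed=.15); st('lifted')
def place(x,y):
    robot.servo_line(case(x,y,HI),ori=RC,speed=.2); st('over')
    robot.servo_line(case(x,y,.085),speed=.15)
    robot.servo_line(case(x,y,ZG+.0007),speed=.03); st('down')
def release(x,y):
    robot.move_gripper(.57); robot.dwell(.2); st('released'); robot.servo_line(case(x,y,HI),speed=.15)
E
python3 - <<'E'
from h import *
for p,R in (([.4259,.138,ZG],RT),([.4259,.138,HI],RT),([.5575,.1672,ZG],RT),(case(-.036,-.036,HI),RC),(case(-.036,-.036,ZG),RC),(case(.036,.036,HI),RC),(case(.036,.036,ZG),RC),(case(0,.21,.168),RC),(case(0,.06,.168),RC)):
    q=robot.ik(p,R); print(np.round(p,3),None if q is None else np.round(q,0))
p=robot.read_position(); robot.servo_line([p[0],p[1],.31],speed=.2)
robot.goto([.4259,.138,.30],RT)
pick(.4259,.138)
E
```

```text
[0.426 0.138 0.062] [  43.   10.  -40.   -0.  -41. -120.]
[0.426 0.138 0.3  ] [  43.   -4.  -19.    0.  -75. -120.]
[0.558 0.167 0.062] [  36.   21.  -23.    0.  -46. -113.]
[ 0.439 -0.204  0.3  ] [ -2.  -0. -16.   0. -75. -16.]
[ 0.439 -0.204  0.062] [ -2.  13. -35.   0. -42. -16.]
[ 0.529 -0.157  0.3  ] [  4.   7.  -8.   0. -75. -21.]
[ 0.529 -0.157  0.062] [  4.  19. -27.   0. -45. -21.]
[0.547 0.02  0.168] [ 23.  11. -20.   0. -58. -40.]
[ 0.502 -0.123  0.168] [  8.   8. -24.   0. -58. -25.]
gripped t 6.49 pos [0.4261 0.1381 0.0622] w 0.407 ff 29.98824119567871 F [-0.4 -0.2  2. ]
lifted t 8.22 pos [0.4256 0.1378 0.2992] w 0.405 ff 29.98399257659912 F [ 0.4  0.6 -0.6]
```

```bash
python3 - <<'E'
from h import *
place(-.036,-.036)
img,P=cloud('side'); cv2.imwrite('pics/side1.png',img[200:340,120:280,::-1].repeat(4,0).repeat(4,1))
E
```

```text
over t 10.08 pos [ 0.4388 -0.2039  0.3   ] w 0.407 ff 29.98399794101715 F [-0.8  0.9 -0.7]
down t 12.56 pos [ 0.4389 -0.2042  0.0627] w 0.401 ff 29.98546689748764 F [ 0.  -0.4 -0.9]
```

View pics/side1.png

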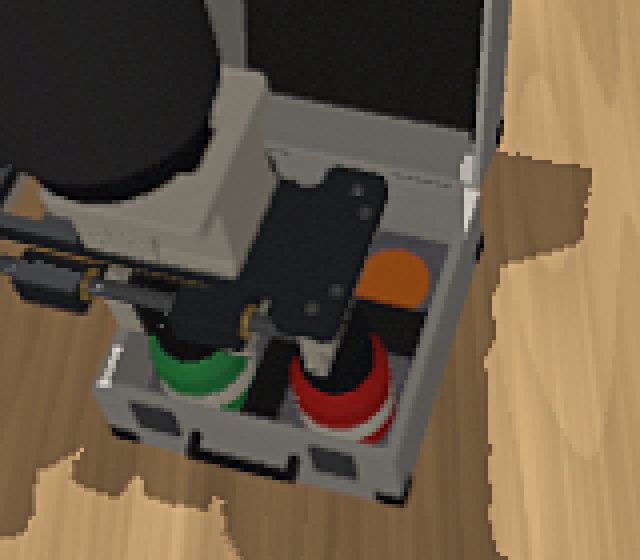

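Green stands inside its cell and the finger sits close to red's cap, so I'll release with a modest opening and then do blue.

```bash
sed -i 's/move_gripper(.57)/move_gripper(.51)/' h.py; python3 - <<'E'
from h import *
release(-.036,-.036)
img,P=cloud('top')
m=(P[...,2]>.085)&(P[...,2]<.097)&(img.max(-1)<90)
n,l,s,c=cv2.connectedComponentsWithStats(m.astype(np.uint8))
for i in range(1,n):
    if s[i,4]>100:
        k,r=cv2.minEnclosingCircle(P[l==i][:,:2].astype(np.float32)); print(np.round(k,4),round(r,4),s[i,4])
robot.goto([.5575,.1672,.30],RT)
pick(.5575,.1672)
place(.036,.036)
st('x')
E
```

```text
released t 13.26 pos [ 0.4389 -0.2042  0.0627] w 0.506 ff 0.0 F [-0.   0.9 -0. ]
[ 0.772  -0.0865] 0.0362 157
[0.5574 0.1677] 0.0183 303
[ 0.5087 -0.2256] 0.0176 307
[ 0.4622 -0.1357] 0.0178 300
[ 0.4383 -0.2045] 0.0181 318
gripped t 19.27 pos [0.5577 0.1673 0.0623] w 0.403 ff 29.948599934577942 F [-0.2 -0.1  2.4]
lifted t 21.0 pos [0.5571 0.1671 0.2991] w 0.401 ff 29.94084656238556 F [-0.1  0.5 -1.6]
over t 22.77 pos [ 0.5292 -0.1568  0.3   ] w 0.407 ff 29.941064715385437 F [-0.9  0.2 -1.6]
down t 25.25 pos [ 0.5293 -0.1572  0.0627] w 0.405 ff 29.94413673877716 F [ 1.2 -0.4 -1.1]
x t 25.25 pos [ 0.5293 -0.1572  0.0627] w 0.405 ff 29.94413673877716 F [ 1.2 -0.4 -1.1]
```

```bash
python3 - <<'E'
from h import *
release(.036,.036)
robot.move_gripper(0.); robot.goto(case(0,.24,.30),RC); st('behind')
for n in('top','side'):
    img,P=cloud(n); cv2.imwrite(f'pics/{n}2.png',img[...,::-1])
    m=(P[...,2]>.085)&(P[...,2]<.097)&(img.max(-1)<90)
    k,l,s,c=cv2.connectedComponentsWithStats(m.astype(np.uint8))
    if n=='top':
        for i in range(1,k):
            if s[i,4]>100: print(P[l==i].mean(0).round(4),s[i,4])
E
```

```text
released t 25.9 pos [ 0.5292 -0.1572  0.0627] w 0.509 ff 0.0 F [-0.2 -0.1 -0. ]
behind t 29.37 pos [0.5561 0.0485 0.3   ] w 0.004 ff 0.0 F [-0.4 -0.1  0.2]
[ 0.5291 -0.1574  0.0903] 305
[ 0.5088 -0.2253  0.0903] 307
[ 0.4624 -0.1354  0.0904] 292
[ 0.4392 -0.2043  0.0903] 316
```

View pics/side2.png

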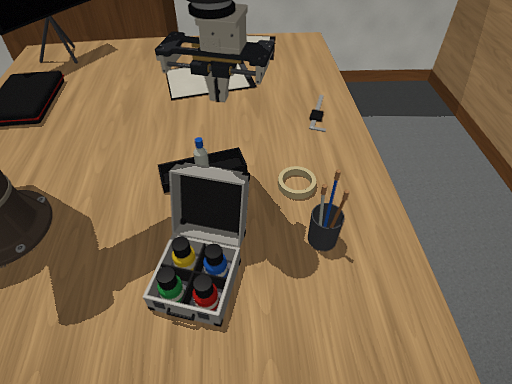

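All four jars stand upright in their cells with the lid still open, and the gripper is behind the lid. Now I'll push it.

```bash
python3 - <<'E'
from h import *
robot.servo_line(case(0,.235,.168),speed=.15); st('low')
robot.servo_line(case(0,.064,.168),speed=.1); st('pushed')
robot.servo_line(case(0,.22,.168),speed=.2); st('back')
robot.servo_line(case(0,.24,.30),speed=.2); robot.dwell(1.0); st('up')
img,P=cloud('side'); cv2.imwrite('pics/side3.png',img[...,::-1])
img,P=cloud('top')
uu,vv=np.meshgrid(np.arange(512),np.arange(384))
L=(P-[*C,0])[...,:2]; x,y=L@cx_,L@cy_; m=(abs(x)<.065)&(abs(y)<.065)&(P[...,2]>.05)
Q=P[m]; A=np.c_[x[m],y[m],np.ones(m.sum())]; print('lid plane',m.sum(),np.linalg.lstsq(A,Q[:,2],rcond=None)[0])
m=(P[...,2]>.113)&(P[...,2]<.13)&(abs(uu-178)<16)&(abs(vv-261)<16); print('bottle',m.sum(),P[m].mean(0))
E
```

```text
low t 30.5 pos [0.5553 0.0434 0.1689] w 0.005 ff 0.0 F [-0.1 -0.3 -0.2]
pushed t 32.36 pos [ 0.5034 -0.1194  0.168 ] w 0.005 ff 0.0 F [-0.2  0.4 -0.2]
back t 33.29 pos [0.5497 0.0285 0.1679] w 0.007 ff 0.0 F [ 0.6  0.3 -0.3]
up t 35.11 pos [0.5562 0.0482 0.3   ] w 0.007 ff 0.0 F [-0.5  0.1 -0.4]
lid plane 5549 [ 0.00041652 -0.00045591  0.10514297]
bottle 0 [nan nan nan]<stdin>:11: RuntimeWarning: Mean of empty slice.
  ret = um.true_divide(
```

View pics/side3.png

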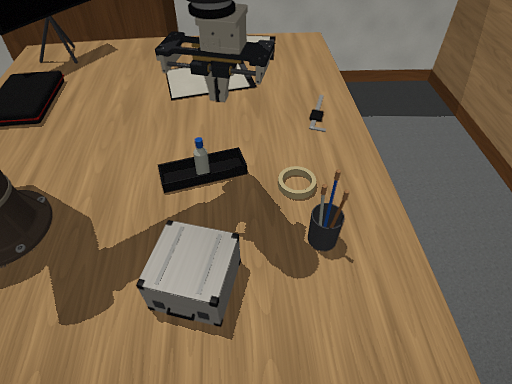

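The lid is shut: its top is flat and 105 mm above the desk, as it should be. The bottle, pot and tape are where they were, and the robot is clear of everything.

```bash
python3 -c "
from rig import robot
print(robot.job_done())"
```

```text
the job is handed in; nothing more can be done
None
```

I stood the green and blue jars in the two empty cells, and the lid, pushed past its balance point, fell shut by itself; the job was handed in at about 35 s of the 66 s allowed, and no verdict was returned.

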